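Nest the steel dosing cups in the cup rest

TASK

Put the dosing cups away as one nested sleeve lying in the cup rest: fit the middle cup over the small cup that already lies there, and the large cup over the middle one, each pushed fully home, and the whole sleeve slid up against the stop plate. Leave the nail brush, the tape measure and the soap bar where they are, and let go of everything.

Things in the scene. Friction and masses are not known exactly. Their poses are not given: they have to be found in the camera images.
- cup_rest: Fixed grey cup rest: a low open channel 225 mm long along its own y, 61 mm wide. Origin: centre of its underside, on the worktop. Floor 4 mm above the worktop; side rails (inner faces 24.5 mm either side of the middle, 6 mm thick) rise to 12 mm above the worktop. The -y end is closed by a stop plate 66 mm wide, 55 mm tall; the +y end is open. Cups lie in it on their side, along it.
- stop (a point): Middle of the stop plate's inner face (112.5 mm from the rest's origin towards its -y), 30 mm above the worktop.
- small_cup: Small tapered round steel cup, 56 mm across the mouth, 38 near the base, 80 g; lies on its side in the rest, mouth towards the stop. All cups: 90 mm long, wall 2.5 mm, base 4 mm thick; the last 10 mm at the base narrow by 6 mm all round, open at the wide end. Origin: on the underside at the start, at mid-length; z up, -y towards the mouth (cups may roll: prefer the two points).
- small_cup_base (a point): Centre of the outer face of the small cup's closed base, on its axis.
- small_cup_mouth (a point): Centre of the small cup's mouth, in the plane of its rim, on its axis, 90 mm from the base point.
- middle_cup: Middle cup, same shape and length: 65 mm across the mouth, 47 near the base, 55 at mid-length, about 100 g. Starts lying on its side on the worktop, up to 1 rad from the rest's direction. Its inside fits over the small cup with about 2 mm to spare all round; fully home its base is 4 mm beyond the small cup's base. Origin and axes as for the small cup.
- middle_cup_base (a point): Centre of the outer face of the middle cup's closed base.
- middle_cup_mouth (a point): Centre of the middle cup's mouth, in the plane of its rim.
- large_cup: Large cup, same shape and length: 74 mm across the mouth, 56 near the base, 64 at mid-length, about 120 g. Starts lying on its side on the worktop, up to 1 rad from the rest's direction. Fits over the middle cup in the same way. Origin and axes as for the small cup.
- large_cup_base (a point): Centre of the outer face of the large cup's closed base.
- large_cup_mouth (a point): Centre of the large cup's mouth, in the plane of its rim.
- nail_brush: Bystander: nail brush, 30x85x23 mm, lying on the worktop on the robot's side of the cup rest. Origin: centre of its underside.
- tape_measure: Bystander: round red tape measure, 54x61x18 mm. Origin: centre of its underside.
- stain_bar: Bystander: pale green bar of stain soap, 52x77x26 mm. Origin: centre of its underside.

How it is judged (in metres and radians):
At the end, for the whole second after the job is handed in: Base centres, and mouth centres, of small and middle cup are within 10 mm, likewise middle and large (4 mm when home); small cup's mouth within 12 mm of the stop; large cup's ends within 15 mm of the channel's middle line, below 45 mm (base) and 52 mm (mouth); at rest (distance between small_cup_base and middle_cup_base below 0.01 m and distance between small_cup_mouth and middle_cup_mouth below 0.01 m and distance between middle_cup_base and large_cup_base below 0.01 m and distance between middle_cup_mouth and large_cup_mouth below 0.01 m and y of small_cup_mouth in the frame of stop below 0.012 m and x of large_cup_base in the frame of cup_rest between -0.015 and 0.015 m and x of large_cup_mouth in the frame of cup_rest between -0.015 and 0.015 m and height (world z) of large_cup_base below 0.045 m and height (world z) of large_cup_mouth below 0.052 m and linear speed of each of large_cup, small_cup below 0.01 m/s); the robot touches nothing.
It fails at once if the nail brush is moved more than 25 mm (distance of nail_brush from where it was at the start of the episode above 0.025 m).
It fails at once if the tape measure is moved more than 25 mm (distance of tape_measure from where it was at the start of the episode above 0.025 m).
It fails at once if the soap bar is moved more than 25 mm (distance of stain_bar from where it was at the start of the episode above 0.025 m).
It also fails if it takes over 72 s, if anything falls off the work surface, if the arm or the gripper's body presses on something with over 40 N, if the wrist force passes 120 N, or if a joint passes its speed limit or range.

ROBOT

A 6-joint arm with a two-finger parallel gripper is mounted at the origin on a cart in front of the work surface, level with it; the furniture and walls round the work are solid. World frame = base frame: x ahead of the robot, y to its left, z up, the work surface at z = 0. Lengths are in mm, angles in rad, forces in N, time in s.
With the tool pointing down it reaches from about 275 to 1000 mm from the base axis. Payload 8.4 kg.
Tool frame: the origin (TCP) lies at the very end of the fingers, on their centre line; the grasp point (between the pads) lies 19 mm behind it; z points along the fingers, y is the line along which they close (so a half turn about z gives the same grasp; the last joint's range is limited). The gripper opens to 85 mm and grips with 20 to 120 N. Pads are 22 mm wide; open, the fingers measure 114 mm over their backs; the gripper's body (76 mm by 85 mm) begins 54 mm behind the grasp point. The pads swing forward as they close: fully open they stand 13 mm farther back than shut.
Start: joints at [-1.352, 0.353, 1.633, -0, 1.155, -0.002], TCP at [136.88, -609.829, 231.281] pointing down, gripper open.
Joint ranges: [-2.63, 2.63], [-0.92, 2.1], [0.06, 2.66], [-1.3, 4.44], [0, 2.69], [-3.02, 3.02]. Speed limits (rad/s): [2.22, 2.22, 2.79, 3.14, 3.14, 3.14].

INTERFACE

Orientations are given as [roll, pitch, yaw] about the fixed x, y, z axes, in that order (R = Rz(yaw) Ry(pitch) Rx(roll)).
In Python, from rig import sensors, grab_frame, camera_params, order gives the robot as it stands. The module is installed in compiled form; this text tells all that it offers.
- The arm moves only by the tool move_arm, never from a script. Its argument "motion" is a list of rows, each a list of 7 numbers: the turn, a rotation vector about the tool's x, y, z in rad, then the shift along the tool's x, y, z in m, then the finger opening in m, from 0 to 0.0854. A call has 1 to 8 rows; each row is the pose to reach, as a shift and turn from the pose commanded when the call began, along the tool's axes at that moment; what a row does not reach only later rows make up. A row lasts 1/8 s, in which the tool goes at most 62.5 mm and 10.7 degrees, less where a joint would pass 70% of its speed; a pose out of reach is approached as far as the arm can. A call with a gripper value outside its range is refused whole. The fingers move at their own pace and stop on an object; "grip_force" is the grip in N (left out, the last holds). Time passes only in rows, so rows that repeat a pose let the fingers close. It gives the time, the measured TCP pose, the force, the opening and the grip force at its end, in the units of the state.
- sensors.sense(): the state, without advancing time (a new reading comes with each control period).
- grab_frame(name): name is "scene" or "top"; returns (picture, depth): 384x512x3 uint8, red, green, blue; 384x512 float32, mm along the optical axis (not along the pixel's ray), 0 where there is no reading.
- camera_params(name): a dict with "camera_matrix" (3x3 intrinsics, pixels), "k1" (the pictures are not rectified: a ray, as slopes to the right and down, at radius r is drawn at 1 + k1 r^2 times it, then the intrinsics apply), "world_from_camera" (4x4, takes a point from camera to world coordinates). Camera axes: x right, y down, z forward; pixel columns grow to the right and rows downward; lengths in mm; the calibration is good to about 2 mm. A picture is of the moment at which its call begins. camera_params takes no time and is no camera call.
- order.sign_off(): hands the job in; it is judged then, once.
The state is a dict: "clock": time; "qpos": joint angles; "qvel": joint speeds; "joint_efforts": joint torques, N m; "eef_pos": TCP position; "tcp_rot": TCP orientation; "contact_force": force on the tool from outside, world axes, zero at the start; "wrist_torque": the same for the moment, N m; "opening": opening from 0.0 (shut) to 1.0 (fully open); "grasp_force": force on a finger pad.
Only numpy, scipy, OpenCV 4.12 (cv2) and the standard library are available. Lean on these libraries where they do the work, as an engineer would, in place of code of your own. Each camera call takes 0.05 s, during which the arm holds its last target. There are 200 camera calls.

## Working session

There is one attempt and no reset: what is moved stays moved. The work goes in short steps, Python scripts to look and compute and a tool call to move; the robot and the scene stay as the last step left them, time stands still between calls to the robot, and variables do not carry over. Pictures are saved under pics/ and viewed, at most 10 in all, crops included, and the job is handed in when it is done.

Besides the shell and the picture viewer there is one more tool, called after "Call:" as a command line: name --pt "numbers of a row" for each row, then --argument value for the rest. move_arm: Moves the arm, as the interface text tells. Its arguments: {"type":"object","properties":{"motion":{"type":"array","items":{"type":"array","items":{"type":"number"}}},"grip_force":{"type":"number"}},"required":["motion"]}

```bash
mkdir -p pics
cat > h.py <<'E'
import numpy as np,cv2
from rig import sensors,grab_frame,camera_params,order
def cloud(n,dep):
    p=camera_params(n);K=np.array(p["camera_matrix"]);k1=p["k1"];T=np.array(p["world_from_camera"])
    v,u=np.mgrid[0:dep.shape[0],0:dep.shape[1]]
    pts=np.stack([u,v],-1).reshape(-1,1,2).astype(float)
    r=cv2.undistortPoints(pts,K,np.array([k1,0,0,0.])).reshape(dep.shape+(2,))
    c=np.dstack([r[...,0]*dep,r[...,1]*dep,dep])
    W=c@T[:3,:3].T+T[:3,3]; W[dep<=0]=np.nan
    return W
E
python3 - <<'E'
from h import *
ims=[]
for n in("scene","top"):
    im,d=grab_frame(n);np.savez(f"{n}0.npz",im=im,d=d);ims.append(im)
    p=camera_params(n);print(n,np.round(p["camera_matrix"],1).tolist(),p["k1"],np.round(p["world_from_camera"],3).tolist())
    cv2.imwrite(f"pics/{n}0.png",im[...,::-1])
print(sensors.sense())
E
```

```text
scene [[434.9, 0.0, 261.8], [0.0, 434.9, 194.8], [0.0, 0.0, 1.0]] -0.027436734993270064 [[0.995, -0.082, 0.06, 465.203], [-0.101, -0.834, 0.543, -590.508], [0.006, -0.546, -0.838, 1108.492], [0.0, 0.0, 0.0, 1.0]]
top [[422.7, 0.0, 257.2], [0.0, 422.7, 194.3], [0.0, 0.0, 1.0]] -0.13453925011498014 [[0.027, -0.99, 0.137, 384.109], [-1.0, -0.026, 0.007, 70.854], [-0.003, -0.137, -0.991, 1162.247], [0.0, 0.0, 0.0, 1.0]]
{'clock': 0.1, 'qpos': array([-1.35236277e+00,  3.53630381e-01,  1.63406223e+00,  1.55524716e-05,
        1.15516814e+00, -2.41509812e-03]), 'qvel': array([ 0.00102222, -0.00181077, -0.00199771, -0.00177457, -0.00020691,
        0.00177769]), 'joint_efforts': array([-1.10884273e-03, -6.06355548e+01, -3.42820072e+01, -5.28284829e-05,
        3.99982411e-03, -2.31437082e-05]), 'eef_pos': array([ 136.81535635, -609.40969236,  230.60352481]), 'tcp_rot': array([-3.14032460e+00, -1.72829304e-05,  2.20842355e-01]), 'contact_force': array([ 0.44333102,  0.36536064, -0.39834783]), 'wrist_torque': array([ 0.03371985,  0.05358902, -0.03231885]), 'grasp_force': 0.0, 'opening': 1.0003480012648893}
```

View pics/scene0.png

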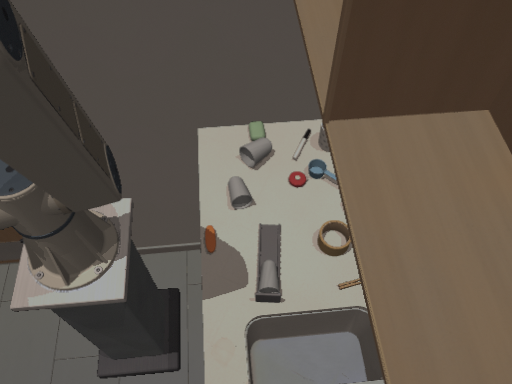

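View pics/top0.png

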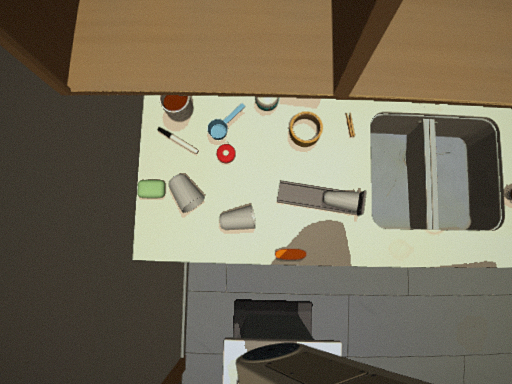

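The scene view shows the middle cup near (239,191), the large cup near (256,152), and the rest with the small cup around (269,262). The top view shows the middle cup at (238,217), the large at (186,192) and the rest at (320,196) with its stop at the right. The brush is at (290,254), the soap at (152,189) and the tape at (226,154).

Run:
```python
from h import *
P={}
for n in("scene","top"):
    z=np.load(f"{n}0.npz");W=cloud(n,z["d"]);im=z["im"]
    t=W[...,2]; tab=(abs(t)<12)&(W[...,0]>250)
    print(n,"table z med",np.nanmedian(t[tab]))
    m=(t>7)&(t<110)&(W[...,0]>200)&(W[...,0]<1000)
    m=np.nan_to_num(m).astype(np.uint8)
    c,l,s,ce=cv2.connectedComponentsWithStats(m)
    for i in range(1,c):
        if s[i,4]<40: continue
        w=W[l==i];print(i,s[i].tolist(),"px",ce[i].round(),"c",np.nanmean(w,0).round(),"min",w.min(0).round(),"max",w.max(0).round())
        P[f"{n}{i}"]=w
    # overhead
    hi=(t>250)&(W[...,0]>250)
    if n=="top":
        w=W[hi];print("high x>250:",w.min(0).round(),np.percentile(w,[1,50,99],axis=0).round().tolist())
np.savez("P.npz",**P)
big=[cv2.resize(np.load("top0.npz")["im"][165:235,130:270],None,fx=4,fy=4,interpolation=2),cv2.resize(np.load("scene0.npz")["im"][110:215,190:330],None,fx=4,fy=4)]
cv2.imwrite("pics/crop.png",cv2.resize(np.vstack(big),None,fx=.8,fy=.8)[...,::-1])
```

```text
scene table z med 0.4894833572597008
1 [145, 96, 176, 71, 4567] px [237. 118.] c [490. 399.  56.] min [200. 220.   7.] max [775. 427. 110.]
2 [318, 121, 11, 30, 166] px [323. 138.] c [756. 292.  46.] min [747. 272.   8.] max [775. 338.  95.]
5 [292, 128, 19, 31, 146] px [301. 143.] c [692. 305.  14.] min [655. 248.   7.] max [730. 368.  20.]
17 [308, 159, 28, 21, 242] px [319. 169.] c [729. 191.  25.] min [694. 139.   7.] max [769. 224.  40.]
23 [288, 171, 20, 16, 222] px [297. 178.] c [658. 167.  15.] min [630. 140.   7.] max [691. 196.  23.]
24 [228, 176, 24, 33, 454] px [238. 191.] c [473. 121.  43.] min [444.  81.   7.] max [510. 177.  67.]
33 [317, 220, 34, 36, 610] px [333. 237.] c [726. -53.  34.] min [683. -97.   7.] max [768.  14.  53.]
34 [255, 223, 26, 79, 1068] px [268. 275.] c [ 533. -146.   33.] min [ 493. -214.    7.] max [583.  26.  61.]
35 [205, 225, 11, 28, 254] px [210. 238.] c [383. -18.  23.] min [369. -56.  12.] max [398.  28.  28.]
83 [338, 278, 23, 11, 102] px [349. 283.] c [ 746. -183.   11.] min [ 717. -193.    7.] max [ 778. -171.   17.]
top table z med -0.
[... 867 characters left out ...]
x [184. 191.] c [540. 274.  53.] min [487. 222.   7.] max [591. 323.  73.]
15 [137, 180, 28, 19, 473] px [151. 189.] c [550. 372.  23.] min [525. 337.   7.] max [576. 411.  31.]
16 [280, 181, 44, 10, 97] px [302. 185.] c [574. -43.  11.] min [ 561. -103.    7.] max [583.  17.  17.]
20 [277, 188, 90, 28, 957] px [340. 201.] c [ 528. -145.   36.] min [ 492. -212.    7.] max [566.  24.  62.]
39 [219, 205, 37, 25, 673] px [238. 219.] c [471. 129.  47.] min [445.  82.   7.] max [511. 179.  65.]
44 [275, 249, 31, 11, 294] px [290. 254.] c [383. -14.  21.] min [369. -54.  15.] max [397.  27.  27.]
high x>250: [ 250. -378.  250.] [[263.0, -348.0, 270.0], [663.0, 277.0, 518.0], [817.0, 421.0, 742.0]]
```

View pics/crop.png

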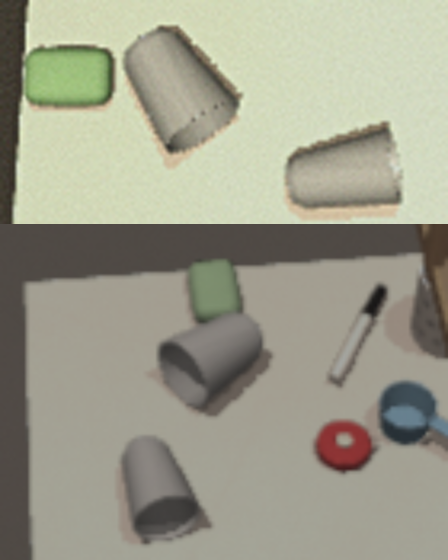

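```bash
cat > fit.py <<'E'
from h import *
from scipy.optimize import least_squares
def fitcup(W,Rm,x0,tilt=0.0997,robust=2.0):
    # params: mid-length axis point x,y,z, yaw of base->mouth dir; axis rises towards the mouth by tilt
    def geo(p):
        c=p[:3];a=np.array([np.cos(p[3])*np.cos(tilt),np.sin(p[3])*np.cos(tilt),np.sin(tilt)]);return c,a
    def res(p):
        c,a=geo(p);d=W-c;s=d@a;r=np.linalg.norm(d-np.outer(s,a),axis=1)
        R=Rm-9*(45-np.clip(s,-35,45))/90; R=R-np.clip(-35-s,0,10)*.6
        q=(r-R)*np.cos(.0997); over=np.clip(abs(s)-45,0,None)
        return np.hypot(q,over)*np.sign(q+1e-9)
    f=least_squares(res,x0,loss="soft_l1",f_scale=robust)
    c,a=geo(f.x);return f.x,c-45*a,c+45*a,np.median(abs(res(f.x)))
def box(W,lo,hi):
    w=W.reshape(-1,3);w=w[~np.isnan(w[:,0])];return w[((w>lo)&(w<hi)).all(1)]
E
python3 - <<'E'
from fit import *
A={n:cloud(n,np.load(f"{n}0.npz")["d"]) for n in("scene","top")}
for key in(["scene"],["top"],["scene","top"]):
    print(key)
    for nm,lo,hi,Rm,x0 in(("mid",(430,70,6),(525,190,90),32.5,(475,128,30,-1.4)),
      ("large",(470,205,6),(600,332,90),37,(540,272,35,-1.0)),
      ("small",(495,-208,18),(560,-95,80),28,(528,-160,30,-1.6))):
        W=np.vstack([box(A[k],lo,hi) for k in key])
        p,b,m,e=fitcup(W,Rm,x0);print(nm,len(W),"mid",p[:3].round(1),"yaw",p[3].round(3),"base",b.round(1),"mouth",m.round(1),"mad",e.round(2))
    W=np.vstack([box(A[k],(480,-230,9),(600,40,16)) for k in key])
    def res(p):
        n=np.array([np.cos(p[1]),np.sin(p[1])]);q=W[:,:2]@n-p[0]   # n = rest x axis
        return abs(q)-27.5
    f=least_squares(res,(535,0.1),loss="soft_l1",f_scale=1.5)
    n=np.array([np.cos(f.x[1]),np.sin(f.x[1])]);t=np.array([-n[1],n[0]])
    q=W[:,:2]@n-f.x[0];g=abs(abs(q)-27.5)<4
    yy=W[g][:,:2]@t;print("rest yaw",f.x[1].round(3),"off",f.x[0].round(2),"y range",np.percentile(yy,[0,1,99,100]).round(1),"inl",g.mean().round(2),"railz",np.median(W[g][:,2]).round(1))
    S=np.vstack([box(A[k],(480,-230,25),(580,40,62)) for k in key]);qs=S[:,:2]@n-f.x[0];ys=S[:,:2]@t
    g=ys<np.percentile(yy,1)+12;o=S[(abs(qs)>26)&(abs(qs)<40)];print("plate",len(o),"y'",np.percentile(o[:,:2]@t,[0,25,50,75,100]).round(1),"x'",np.round([(o[:,:2]@n-f.x[0]).min(),(o[:,:2]@n-f.x[0]).max()],1),"topz",np.percentile(S[ys<yy.min()+5][:,2],[50,99]).round(1))
E
```

```text
['scene']
mid 478 mid [473.8 123.9  29.8] yaw -1.387 base [465.6 168.   25.3] mouth [482.   79.9  34.3] mad 1.17
large 572 mid [541.9 265.6  36.1] yaw -0.761 base [509.5 296.5  31.6] mouth [574.3 234.7  40.6] mad 7.26
small 576 mid [ 532.5 -160.9   29.5] yaw -1.664 base [ 536.6 -116.3   25.1] mouth [ 528.3 -205.5   34. ] mad 1.56
rest yaw -0.136 off 547.64 y range [-137.3 -110.5   90.8   93.5] inl 0.79 railz 12.1
plate 49 y' [-136.9 -135.6 -134.7 -130.6  -97. ] x' [-31.4  32.9] topz [45.8 58. ]
['top']
mid 676 mid [472.9 130.5  26. ] yaw -1.383 base [464.5 174.5  21.5] mouth [481.2  86.5  30.5] mad 1.06
large 771 mid [525.4 283.8  29.8] yaw -0.756 base [492.8 314.5  25.3] mouth [558.  253.1  34.2] mad 5.96
small 698 mid [ 532.8 -156.6   27.3] yaw -1.688 base [ 538.  -112.1   22.9] mouth [ 527.6 -201.1   31.8] mad 1.69
rest yaw -0.139 off 547.26 y range [-128.7 -126.1   95.1   97.6] inl 0.97 railz 11.4
plate 28 y' [-133.  -130.5 -128.  -126.9 -110.9] x' [-32.3  33.9] topz [50.8 58.3]
['scene', 'top']
mid 1154 mid [473.1 128.1  27.5] yaw -1.386 base [464.9 172.1  23. ] mouth [481.4  84.1  32. ] mad 1.29
large 1343 mid [528.8 282.9  30.5] yaw -0.839 base [498.9 316.2  26. ] mouth [558.7 249.6  35. ] mad 6.8
small 1274 mid [ 532.6 -158.8   28.4] yaw -1.674 base [ 537.2 -114.2   24. ] mouth [ 528.  -203.3   32.9] mad 1.69
rest yaw -0.138 off 547.45 y range [-136.  -126.9   93.9   96.8] inl 0.87 railz 11.8
plate 69 y' [-135.5 -133.7 -131.5 -128.   -95.7] x' [-32.7  33.6] topz [49.4 58.3]
```

```bash
cat > go.py <<'E'
from h import *
from scipy.spatial.transform import Rotation as R
def rel(x,y,z,yaw,frm=None):
    s=sensors.sense();p,o=(s["eef_pos"],s["tcp_rot"]) if frm is None else (np.array(frm[:3]),[np.pi,0,frm[3]])
    A=R.from_euler("xyz",o);B=R.from_euler("xyz",[np.pi,0,yaw])
    return np.round((A.inv()*B).as_rotvec(),4).tolist(),np.round(A.inv().apply(np.array([x,y,z])-p)/1000,4).tolist()
def rest(xp,yp): # rest-aligned coords (xp lateral, yp along, stop inner face at -129.5) -> world
    n=np.array([.9905,-.1376]);t=np.array([.1376,.9905]);return (547.45+xp)*n+yp*t
def st():
    s=sensors.sense();print(round(s["clock"],2),s["eef_pos"].round(1),s["tcp_rot"].round(4),"F",s["contact_force"].round(1),"op",round(s["opening"]*85.4,1),"gf",round(s["grasp_force"],1),"q",s["qpos"].round(2))
E
python3 - <<'E'
from fit import *
from go import *
A={n:cloud(n,np.load(f"{n}0.npz")["d"]) for n in("scene","top")}
for key in(["scene"],["top"],["scene","top"]):
    W=np.vstack([box(A[k],(480,215,6),(600,329,90)) for k in key])
    p,b,m,e=fitcup(W,37,(538,272,35,-2.07));print("large",p.round(3),b.round(1),m.round(1),e.round(2))
W=A["top"];t=W[...,2]
for z0,z1 in((250,350),(350,450),(450,600),(600,800)):
    w=W[(t>z0)&(t<z1)&(W[...,0]>450)]
    print(z0,len(w),np.percentile(w[:,:2],[1,99],axis=0).round() if len(w) else "")
print(rel(473,128,130,1.755)); st()
E
```

```text
large [538.946 274.649  32.93   -2.463] [573.8 302.7  28.5] [504.1 246.6  37.4] 1.46
large [541.473 276.692  30.817  -2.488] [577.  303.9  26.3] [505.9 249.5  35.3] 1.16
large [540.356 275.717  31.656  -2.475] [575.5 303.4  27.2] [505.2 248.   36.1] 1.33
250 2194 [[453. 418.]
 [719. 422.]]
350 2639 [[452. 418.]
 [681. 422.]]
450 48308 [[ 466. -353.]
 [ 822.  421.]]
600 9097 [[459. -63.]
 [737. 421.]]
([-0.001, -0.001, -1.5342], [0.4895, -0.6457, 0.1014])
0.1 [ 136.8 -609.4  230.6] [-3.1403 -0.      0.2208] F [ 0.4  0.4 -0.4] op 85.4 gf 0.0 q [-1.35  0.35  1.63  0.    1.16 -0.  ]
```

Call:
move_arm --pt "0 0 -0.1 0.035 -0.046 0.007 0.0854" --pt "0 0 -0.25 0.08 -0.105 0.016 0.0854" --pt "0 0 -0.4 0.12 -0.16 0.025 0.0854" --pt "0 0 -0.55 0.16 -0.215 0.033 0.0854" --pt "0 0 -0.7 0.2 -0.265 0.041 0.0854" --pt "0 0 -0.85 0.24 -0.315 0.05 0.0854" --pt "0 0 -1.0 0.28 -0.37 0.058 0.0854" --pt "0 0 -1.15 0.32 -0.42 0.066 0.0854" --grip_force 40

```text
clock: 1.1
eef_pos: [342.1, -160.9, 169.7]
tcp_rot: [3.141, 0.0, 1.375]
contact_force: [1.1, -0.7, 0.2]
opening: 0.998
grasp_force: 0.0
```

```bash
python3 -c "
from go import *
st();print(rel(473,128,130,1.755))"
```

```text
1.1 [ 342.1 -160.9  169.7] [3.1409e+00 2.0000e-04 1.3752e+00] F [ 1.1 -0.7  0.2] op 85.2 gf 0.0 q [-0.44  0.04  2.19  0.    0.91 -0.25]
([0.0006, 0.0003, -0.3798], [0.3088, 0.0723, 0.0397])
```

Call:
move_arm --pt "0 0 -0.1 0.05 0.012 0.006 0.0854" --pt "0 0 -0.2 0.1 0.024 0.013 0.0854" --pt "0 0 -0.3 0.15 0.036 0.02 0.0854" --pt "0 0 -0.38 0.2 0.048 0.027 0.0854" --pt "0 0 -0.38 0.25 0.06 0.033 0.0854" --pt "0 0 -0.38 0.29 0.068 0.037 0.0854" --pt "0 0 -0.38 0.309 0.0723 0.039 0.0854" --pt "0 0 -0.38 0.309 0.0723 0.039 0.0854"

```text
clock: 2.1
eef_pos: [473.8, 126.3, 130.4]
tcp_rot: [-3.141, 0.0, 1.752]
contact_force: [0.2, -0.3, -0.5]
opening: 0.997
grasp_force: 0.0
```

```bash
python3 -c "
from go import *
st();print(rel(473,128,10,1.755))"
```

```text
2.1 [473.8 126.3 130.4] [-3.1409e+00  2.0000e-04  1.7524e+00] F [ 0.2 -0.3 -0.5] op 85.1 gf 0.0 q [ 0.26  0.28  2.01 -0.    0.86  0.08]
([-0.0007, 0.0002, -0.0026], [0.0019, -0.0004, 0.1204])
```

Call:
move_arm --pt "0 0 0 0.001 0 0.04 0.0854" --pt "0 0 0 0.002 0 0.08 0.0854" --pt "0 0 0 0.002 0 0.11 0.0854" --pt "0 0 0 0.002 0 0.12 0.0854" --pt "0 0 0 0.002 0 0.12 0.06" --pt "0 0 0 0.002 0 0.12 0.04" --pt "0 0 0 0.002 0 0.12 0.04" --pt "0 0 0 0.002 0 0.12 0.04"

```text
clock: 3.1
eef_pos: [474.3, 127.7, 12.1]
tcp_rot: [3.14, 0.0, 1.751]
contact_force: [-1.1, -3.9, 7.9]
opening: 0.654
grasp_force: 42.0
```

```bash
python3 -c "
from go import *
st();x,y=rest(0,27);print(x,y,rel(x,y,100,1.433))"
```

```text
3.1 [474.3 127.7  12.1] [3.1399e+00 2.0000e-04 1.7511e+00] F [-1.1 -3.9  7.9] op 55.9 gf 42.0 q [ 0.26  0.48  2.07 -0.    0.59  0.08]
545.964425 -48.585620000000006 ([0.0018, -0.0001, 0.3181], [-0.1863, 0.0391, -0.0878])
```

Call:
move_arm --pt "0 0 0 0 0 -0.03 0.04" --pt "0 0 0 0 0 -0.065 0.04" --pt "0 0 0.07 -0.03 0.006 -0.088 0.04" --pt "0 0 0.14 -0.07 0.015 -0.088 0.04" --pt "0 0 0.21 -0.11 0.023 -0.088 0.04" --pt "0 0 0.28 -0.15 0.032 -0.088 0.04" --pt "0 0 0.318 -0.18 0.038 -0.088 0.04" --pt "0 0 0.318 -0.1863 0.039 -0.088 0.04"

```text
clock: 4.1
eef_pos: [546.2, -50.0, 99.5]
tcp_rot: [3.14, 0.0, 1.431]
contact_force: [-0.5, 0.5, -0.5]
opening: 0.658
grasp_force: 42.9
```

Run:
```python
from fit import *
from go import *
st()
ims=[]
A={}
for n in("scene","top"):
    im,d=grab_frame(n);np.savez(f"{n}1.npz",im=im,d=d);A[n]=cloud(n,d);ims.append(im)
cv2.imwrite("pics/v1.png",np.hstack([cv2.resize(ims[0][180:320,190:330],None,fx=2.8,fy=2.8),cv2.resize(ims[1][120:260,240:380],None,fx=2.8,fy=2.8)])[...,::-1])
```

```text
4.1 [546.2 -50.   99.5] [3.1399 0.     1.4309] F [-0.5  0.5 -0.5] op 56.2 gf 42.9 q [-0.09  0.4   1.91 -0.    0.83  0.05]
```

View pics/v1.png

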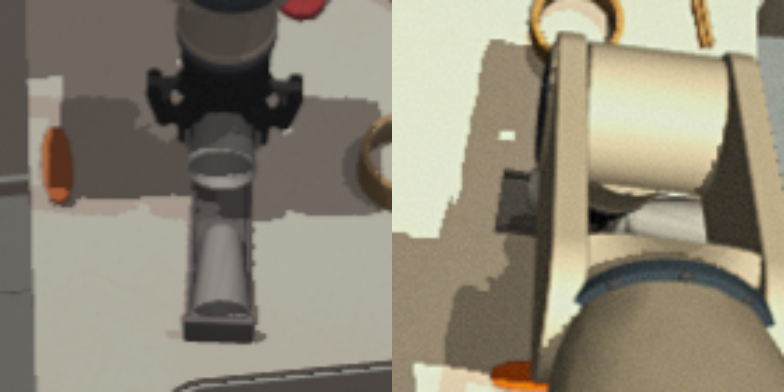

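The cup hangs level over the channel: its mouth is at (222,167) in the crop, the small cup at (222,260), and both lie on the channel's line.

Call:
move_arm --pt "0 0 0 0 0 0.02 0.04" --pt "0 0 0 0 0 0.04 0.04" --pt "0 0 0 0 0 0.06 0.04" --pt "0 0 0 0 0 0.072 0.04" --pt "0 0 0 0 0 0.078 0.04" --pt "0 0 0 0 0 0.081 0.04" --pt "0 0 0 0 0 0.081 0.04"

```text
clock: 5.08
eef_pos: [545.5, -48.4, 18.0]
tcp_rot: [3.141, -0.0, 1.433]
contact_force: [0.0, -0.2, -1.3]
opening: 0.654
grasp_force: 42.9
```

Run:
```python
from fit import *
from go import *
st();x,y=rest(0,-79);print(rel(x,y,18,1.433))
im,d=grab_frame("scene");W=cloud("scene",d);np.savez("scene2.npz",im=im,d=d)
n=np.array([.9905,-.1376]);t=np.array([.1376,.9905])
w=box(W,(480,-230,6),(600,40,75));X=w[:,:2]@n-547.5;Y=w[:,:2]@t
for y0 in range(-130,40,8):
    g=(Y>=y0)&(Y<y0+8)&(abs(X)<36)&(w[:,2]>17)
    if g.sum()>3:print(y0,g.sum(),X[g].min().round(),X[g].max().round(),"ztop",w[g][:,2].max().round())
```

```text
5.08 [545.5 -48.4  18. ] [ 3.1412e+00 -1.0000e-04  1.4329e+00] F [ 0.  -0.2 -1.3] op 55.8 gf 42.9 q [-0.09  0.53  1.94  0.    0.67  0.05]
([0.0004, -0.0001, -0.0001], [-0.1061, 0.0005, 0.0])
-130 17 -28.0 32.0 ztop 57.0
-122 17 -24.0 28.0 ztop 61.0
-114 73 -24.0 27.0 ztop 61.0
-106 46 -22.0 27.0 ztop 59.0
-98 53 -22.0 27.0 ztop 58.0
-90 49 -22.0 25.0 ztop 56.0
-82 46 -20.0 25.0 ztop 56.0
-74 42 -20.0 22.0 ztop 54.0
-66 37 -18.0 22.0 ztop 52.0
-58 40 -19.0 22.0 ztop 47.0
-50 33 -16.0 19.0 ztop 49.0
-42 33 -16.0 19.0 ztop 44.0
-34 12 -11.0 13.0 ztop 40.0
-18 28 -34.0 29.0 ztop 66.0
-10 77 -31.0 28.0 ztop 72.0
-2 62 -32.0 28.0 ztop 70.0
6 62 -32.0 32.0 ztop 70.0
14 81 -35.0 36.0 ztop 75.0
22 46 -30.0 35.0 ztop 75.0
30 20 -19.0 26.0 ztop 62.0
```

Call:
move_arm --pt "0 0 0 -0.004 0.0025 0 0.04" --pt "0 0 0 -0.012 0.0025 0 0.04" --pt "0 0 0 -0.02 0.0025 0 0.04" --pt "0 0 0 -0.028 0.0025 0 0.04" --pt "0 0 0 -0.036 0.0025 0 0.04" --pt "0 0 0 -0.044 0.0025 0 0.04" --pt "0 0 0 -0.052 0.0025 0 0.04" --pt "0 0 0 -0.06 0.0025 0 0.04"

```text
clock: 6.12
eef_pos: [539.4, -108.8, 17.7]
tcp_rot: [-3.142, -0.0, 1.433]
contact_force: [-0.0, 1.4, -2.0]
opening: 0.65
grasp_force: 42.8
```

```bash
python3 -c "
from go import *
st();x,y=rest(2,-79);print(rel(x,y,18,1.433))"
```

```text
6.12 [ 539.4 -108.8   17.7] [-3.1415 -0.      1.4328] F [-0.   1.4 -2. ] op 55.5 gf 42.8 q [-0.2   0.53  1.94  0.    0.67 -0.06]
([-0.0001, -0.0, -0.0002], [-0.0455, 0.0002, -0.0003])
```

Smooth so far. I'll continue to the end.

Call:
move_arm --pt "0 0 0 -0.008 0 0 0.04" --pt "0 0 0 -0.016 0 0 0.04" --pt "0 0 0 -0.024 0 0 0.04" --pt "0 0 0 -0.031 0 0 0.04" --pt "0 0 0 -0.037 0 0 0.04" --pt "0 0 0 -0.041 0 0 0.04" --pt "0 0 0 -0.044 0 0 0.04"

```text
clock: 7.0
eef_pos: [533.4, -152.1, 17.8]
tcp_rot: [3.142, -0.0, 1.433]
contact_force: [0.2, 0.3, -2.5]
opening: 0.654
grasp_force: 43.1
```

```bash
python3 -c "
from go import *
st();x,y=rest(2,-79);print(rel(x,y,18,1.433))"
```

```text
7.0 [ 533.4 -152.1   17.8] [ 3.1415 -0.      1.4327] F [ 0.2  0.3 -2.5] op 55.9 gf 43.1 q [-0.28  0.54  1.93  0.    0.68 -0.14]
([0.0001, -0.0, -0.0003], [-0.0018, 0.0002, -0.0002])
```

Call:
move_arm --pt "0 0 0 -0.003 0 0 0.04" --pt "0 0 0 -0.005 0 0 0.04" --pt "0 0 0 -0.006 0 0 0.04" --pt "0 0 0 -0.006 0 0 0.04"

```text
clock: 7.5
eef_pos: [533.2, -155.8, 18.2]
tcp_rot: [3.141, -0.003, 1.432]
contact_force: [2.6, 15.6, 3.6]
opening: 0.654
grasp_force: 44.4
```

```bash
python3 -c "
from go import *
st()"
```

```text
7.5 [ 533.2 -155.8   18.2] [ 3.1412e+00 -2.7000e-03  1.4318e+00] F [ 2.6 15.6  3.6] op 55.8 gf 44.4 q [-0.29  0.54  1.93  0.    0.68 -0.15]
```

Call:
move_arm --pt "0 0 0 -0.003 0 0 0.0854" --pt "0 0 0 0 0 0 0.0854" --pt "0 0 0 0 0 0 0.0854" --pt "0 0 0 0 0 -0.02 0.0854" --pt "0 0 0 0 0 -0.06 0.0854" --pt "0 0 0 0 0 -0.11 0.0854" --pt "0 0 0 0.04 0 -0.13 0.0854" --pt "0 0 0 0.09 0 -0.13 0.0854"

```text
clock: 8.5
eef_pos: [546.5, -68.7, 150.1]
tcp_rot: [3.137, 0.0, 1.431]
contact_force: [0.3, 0.3, 0.2]
opening: 1.003
grasp_force: 0.0
```

```bash
python3 -c "
from go import *
st();print(rel(541,276,130,.667))"
```

```text
8.5 [546.5 -68.7 150.1] [3.1372e+00 1.0000e-04 1.4306e+00] F [0.3 0.3 0.2] op 85.7 gf 0.0 q [-0.13  0.33  1.87 -0.    0.94  0.01]
([0.0042, -0.0015, 0.7636], [0.3406, -0.0537, 0.0198])
```

Call:
move_arm --pt "0 0 0.1 0.045 -0.007 0 0.0854" --pt "0 0 0.22 0.1 -0.015 0 0.0854" --pt "0 0 0.34 0.155 -0.025 0 0.0854" --pt "0 0 0.46 0.21 -0.034 0.005 0.0854" --pt "0 0 0.58 0.265 -0.043 0.01 0.0854" --pt "0 0 0.69 0.315 -0.05 0.015 0.0854" --pt "0 0 0.763 0.34 -0.0535 0.02 0.0854" --pt "0 0 0.763 0.34 -0.0535 0.02 0.0854"

```text
clock: 9.5
eef_pos: [538.3, 276.9, 127.2]
tcp_rot: [-3.141, 0.001, 0.672]
contact_force: [0.4, -0.6, -0.1]
opening: 0.997
grasp_force: 0.0
```

Run:
```python
from fit import *
from go import *
st();print(rel(541,276,14,.667))
im,d=grab_frame("scene");W=cloud("scene",d);np.savez("scene3.npz",im=im,d=d)
cv2.imwrite("pics/v3.png",cv2.resize(im[90:320,190:350],None,fx=2.5,fy=2.5)[...,::-1])
n=np.array([.9905,-.1376]);t=np.array([.1376,.9905])
w=box(W,(480,-230,6),(600,40,85));X=w[:,:2]@n-547.5;Y=w[:,:2]@t
for y0 in range(-138,0,8):
    g=(Y>=y0)&(Y<y0+8)&(abs(X)<36)&(w[:,2]>17)
    if g.sum()>3:print(y0,g.sum(),X[g].min().round(),X[g].max().round(),"ztop",w[g][:,2].max().round())
w=box(W,(495,-210,20),(575,-60,85));print(fitcup(w,32.5,(532,-155,33,-1.7)))
```

```text
9.5 [538.3 276.9 127.2] [-3.1415e+00  6.0000e-04  6.7210e-01] F [ 0.4 -0.6 -0.1] op 85.1 gf 0.0 q [0.47 0.44 1.76 0.   0.94 1.37]
([-0.0001, 0.0006, 0.0051], [0.0016, 0.0024, 0.1132])
-138 179 -31.0 33.0 ztop 59.0
-130 24 -28.0 30.0 ztop 58.0
-122 92 -32.0 30.0 ztop 70.0
-114 74 -29.0 30.0 ztop 71.0
-106 63 -30.0 30.0 ztop 67.0
-98 60 -28.0 30.0 ztop 66.0
-90 52 -28.0 27.0 ztop 64.0
-82 56 -26.0 27.0 ztop 64.0
-74 52 -26.0 27.0 ztop 61.0
-66 51 -24.0 24.0 ztop 60.0
-58 42 -24.0 24.0 ztop 55.0
-50 44 -24.0 24.0 ztop 57.0
-42 35 -22.0 24.0 ztop 53.0
-34 14 -11.0 15.0 ztop 48.0
(array([ 531.29977015, -160.61111152,   32.92820112,   -1.64352617]), array([ 534.55349026, -115.95295182,   28.44913013]), array([ 528.04605005, -205.26927123,   37.40727211]), np.float64(1.9585478344188925))
```

View pics/v3.png

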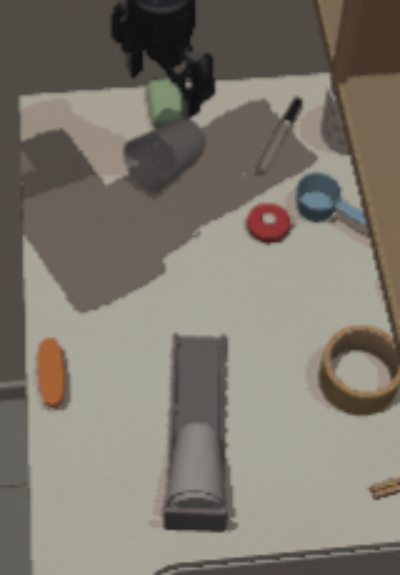

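The middle cup lies in the rest on the small one (crop (195,465)), against the stop at (195,520). The large cup is under the gripper and the soap is untouched.

Call:
move_arm --pt "0 0 0.005 0.001 0.002 0.04 0.0854" --pt "0 0 0.005 0.002 0.0024 0.075 0.0854" --pt "0 0 0.005 0.002 0.0024 0.1 0.0854" --pt "0 0 0.005 0.002 0.0024 0.113 0.0854" --pt "0 0 0.005 0.002 0.0024 0.113 0.07" --pt "0 0 0.005 0.002 0.0024 0.113 0.05" --pt "0 0 0.005 0.002 0.0024 0.113 0.05" --pt "0 0 0.005 0.002 0.0024 0.113 0.05"

```text
clock: 10.55
eef_pos: [542.4, 275.0, 15.6]
tcp_rot: [3.141, -0.001, 0.665]
contact_force: [-0.3, -0.5, 2.3]
opening: 0.76
grasp_force: 44.4
```

```bash
python3 -c "
from go import *
st();x,y=rest(1,55);print(rel(x,y,120,1.433))"
```

```text
10.55 [542.4 275.   15.6] [ 3.1412e+00 -1.4000e-03  6.6500e-01] F [-0.3 -0.5  2.3] op 64.9 gf 44.4 q [ 0.47  0.6   1.81 -0.    0.73  1.37]
([0.0009, -0.0012, -0.768], [-0.1759, 0.2382, -0.1046])
```

Call:
move_arm --pt "0 0 0 0 0 -0.03 0.05" --pt "0 0 0 0 0 -0.065 0.05" --pt "0 0 -0.1 -0.02 0.03 -0.1 0.05" --pt "0 0 -0.24 -0.055 0.075 -0.105 0.05" --pt "0 0 -0.38 -0.09 0.12 -0.105 0.05" --pt "0 0 -0.52 -0.12 0.165 -0.105 0.05" --pt "0 0 -0.66 -0.15 0.205 -0.105 0.05" --pt "0 0 -0.768 -0.17 0.23 -0.105 0.05"

```text
clock: 11.55
eef_pos: [549.8, -13.2, 120.1]
tcp_rot: [3.141, 0.0, 1.436]
contact_force: [0.7, -0.3, -1.5]
opening: 0.758
grasp_force: 44.9
```

```bash
python3 -c "
from go import *
st();x,y=rest(1,55);print(rel(x,y,22,1.433))"
```

```text
11.55 [549.8 -13.2 120.1] [3.1410e+00 2.0000e-04 1.4357e+00] F [ 0.7 -0.3 -1.5] op 64.7 gf 44.9 q [-0.03  0.37  1.89 -0.    0.88  0.11]
([0.0005, 0.0002, 0.0027], [-0.0076, 0.002, 0.0981])
```

Call:
move_arm --pt "0 0 0 0 0 0.02 0.05" --pt "0 0 0 0 0 0.045 0.05" --pt "0 0 0 0 0 0.065 0.05" --pt "0 0 0 0 0 0.08 0.05" --pt "0 0 0 0 0 0.088 0.05" --pt "0 0 0 0 0 0.092 0.05" --pt "0 0 0 0 0 0.092 0.05"

```text
clock: 12.42
eef_pos: [550.1, -11.0, 27.9]
tcp_rot: [3.141, -0.0, 1.433]
contact_force: [-0.8, 0.3, -1.6]
opening: 0.761
grasp_force: 44.8
```

Run:
```python
from fit import *
from go import *
st();x,y=rest(2,-76);print(rel(x,y,21,1.433))
im,d=grab_frame("scene");W=cloud("scene",d);np.savez("scene4.npz",im=im,d=d)
cv2.imwrite("pics/v4.png",cv2.resize(im[180:310,220:320],None,fx=4,fy=4)[...,::-1])
n=np.array([.9905,-.1376]);t=np.array([.1376,.9905])
w=box(W,(480,-230,6),(600,70,90));X=w[:,:2]@n-547.5;Y=w[:,:2]@t
for y0 in range(-66,60,6):
    g=(Y>=y0)&(Y<y0+6)&(abs(X)<42)&(w[:,2]>22)
    if g.sum()>3:print(y0,g.sum(),X[g].min().round(),X[g].max().round(),"z",w[g][:,2].min().round(),w[g][:,2].max().round())
```

```text
12.43 [550.1 -11.   27.9] [ 3.1413 -0.      1.4329] F [-0.8  0.3 -1.6] op 65.0 gf 44.8 q [-0.02  0.51  1.93  0.    0.69  0.12]
([0.0002, -0.0, -0.0001], [-0.1408, 0.0031, 0.0069])
-66 35 -24.0 24.0 z 39.0 58.0
-60 33 -24.0 24.0 z 37.0 58.0
-54 37 -24.0 24.0 z 29.0 56.0
-48 31 -22.0 24.0 z 27.0 57.0
-42 31 -22.0 24.0 z 22.0 53.0
-36 13 -14.0 13.0 z 42.0 49.0
-30 5 -11.0 16.0 z 35.0 45.0
18 15 -35.0 30.0 z 22.0 46.0
24 47 -38.0 33.0 z 23.0 88.0
30 71 -38.0 33.0 z 22.0 87.0
36 61 -38.0 30.0 z 22.0 86.0
42 55 -36.0 30.0 z 23.0 85.0
48 89 -42.0 39.0 z 22.0 90.0
54 62 -42.0 42.0 z 22.0 88.0
```

View pics/v4.png

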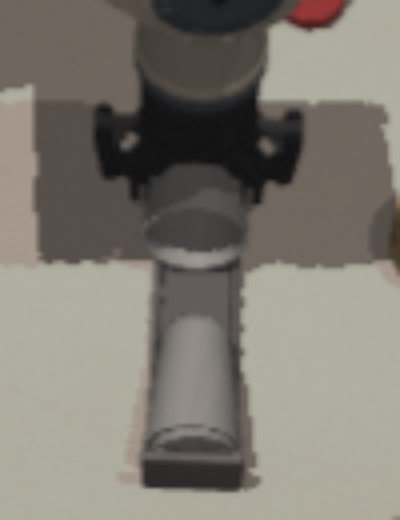

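The large cup's mouth (195,240) is about 3 mm left of the middle cup's line (195,390). I'll shift, lower and slide it.

Call:
move_arm --pt "0 0 0 -0.006 0.002 0.004 0.05" --pt "0 0 0 -0.018 0.003 0.0065 0.05" --pt "0 0 0 -0.03 0.003 0.0068 0.05" --pt "0 0 0 -0.04 0.003 0.0068 0.05" --pt "0 0 0 -0.048 0.003 0.0068 0.05" --pt "0 0 0 -0.056 0.003 0.0068 0.05" --pt "0 0 0 -0.064 0.003 0.0068 0.05" --pt "0 0 0 -0.072 0.003 0.0068 0.05"

```text
clock: 13.48
eef_pos: [542.8, -83.2, 20.9]
tcp_rot: [-3.141, -0.0, 1.433]
contact_force: [0.5, 0.3, -2.3]
opening: 0.759
grasp_force: 44.8
```

```bash
python3 -c "
from go import *
st();x,y=rest(2,-76);print(rel(x,y,21,1.433))"
```

```text
13.47 [542.8 -83.2  20.9] [-3.1414 -0.      1.433 ] F [ 0.5  0.3 -2.3] op 64.9 gf 44.8 q [-0.15  0.53  1.94  0.    0.68 -0.02]
([-0.0002, -0.0, -0.0], [-0.0683, 0.0003, -0.0001])
```

Call:
move_arm --pt "0 0 0 -0.008 0 0 0.05" --pt "0 0 0 -0.016 0 0 0.05" --pt "0 0 0 -0.024 0 0 0.05" --pt "0 0 0 -0.032 0 0 0.05" --pt "0 0 0 -0.04 0 0 0.05" --pt "0 0 0 -0.048 0 0 0.05" --pt "0 0 0 -0.055 0 0 0.05" --pt "0 0 0 -0.06 0 0 0.05"

```text
clock: 14.48
eef_pos: [534.6, -142.7, 21.0]
tcp_rot: [-3.142, -0.0, 1.433]
contact_force: [1.5, 2.1, -3.7]
opening: 0.759
grasp_force: 45.4
```

```bash
python3 -c "
from go import *
st();x,y=rest(2,-76);print(rel(x,y,21,1.433))"
```

```text
14.47 [ 534.6 -142.7   21. ] [-3.1416 -0.      1.4326] F [ 1.5  2.1 -3.7] op 64.8 gf 45.4 q [-0.26  0.53  1.93  0.    0.68 -0.13]
([-0.0, -0.0, -0.0004], [-0.0082, 0.0003, -0.0])
```

Call:
move_arm --pt "0 0 0 -0.004 0 0 0.05" --pt "0 0 0 -0.007 0 0 0.05" --pt "0 0 0 -0.009 0 0 0.05" --pt "0 0 0 -0.011 0 0 0.05" --pt "0 0 0 -0.012 0 0 0.05" --pt "0 0 0 -0.012 0 0 0.05"

```text
clock: 15.22
eef_pos: [533.8, -151.7, 21.4]
tcp_rot: [3.141, -0.003, 1.432]
contact_force: [3.7, 19.4, 2.0]
opening: 0.756
grasp_force: 47.0
```

```bash
python3 -c "
from go import *
st();x,y=rest(2,-76);print(rel(x,y,21,1.433))"
```

```text
15.22 [ 533.8 -151.7   21.4] [ 3.1411 -0.0032  1.4315] F [ 3.7 19.4  2. ] op 64.6 gf 47.0 q [-0.28  0.53  1.93  0.01  0.68 -0.15]
([0.0005, -0.0032, -0.0015], [0.0008, -0.0001, 0.0004])
```

Call:
move_arm --pt "0 0 0 -0.001 0 0 0.0854" --pt "0 0 0 0 0 0 0.0854" --pt "0 0 0 0 0 0 0.0854" --pt "0 0 0 0 0 -0.02 0.0854" --pt "0 0 0 0 0 -0.06 0.0854" --pt "0 0 0 0 0 -0.11 0.0854" --pt "0 0 0 0.05 0 -0.13 0.0854" --pt "0 0 0 0.11 0 -0.13 0.0854"

```text
clock: 16.23
eef_pos: [549.8, -45.2, 153.4]
tcp_rot: [3.137, 0.0, 1.43]
contact_force: [0.4, 0.1, 0.4]
opening: 1.002
grasp_force: 0.0
```

Call:
move_arm --pt "0 0 0 0.05 0 0 0.0" --pt "0 0 0 0.1 0 0 0.0" --pt "0 0 0 0.15 0 0 0.0" --pt "0 0 0 0.15 0 0 0.0" --pt "0 0 0 0.15 0 0 0.0"

```text
clock: 16.85
eef_pos: [568.6, 103.0, 150.8]
tcp_rot: [-3.141, 0.001, 1.433]
contact_force: [0.6, 0.1, -0.2]
opening: 0.002
grasp_force: 0.0
```

Run:
```python
from fit import *
from go import *
st()
A={};ims=[]
for k in("scene","top"):
    im,d=grab_frame(k);A[k]=cloud(k,d);ims.append(im)
cv2.imwrite("pics/v5.png",np.hstack([cv2.resize(ims[0][200:310,220:320],None,fx=4,fy=4),cv2.resize(ims[1][140:250,280:380],None,fx=4,fy=4)])[...,::-1])
n=np.array([.9905,-.1376]);t=np.array([.1376,.9905])
for k in A:
    w=box(A[k],(490,-208,20),(575,-60,85));p,b,m,e=fitcup(w,37,(532,-152,37,-1.7))
    for q in(b,m):print(k,q.round(1),"x'",(q[:2]@n-547.5).round(1),"y'",(q[:2]@t).round(1),e.round(2))
```

```text
16.85 [568.6 103.  150.8] [-3.1412e+00  5.0000e-04  1.4334e+00] F [ 0.6  0.1 -0.2] op 0.2 gf 0.0 q [ 0.18  0.37  1.81 -0.    0.96  0.31]
scene [ 533.4 -112.3   32.9] x' -3.7 y' -37.8 2.1
scene [ 529.4 -201.8   41.8] x' 4.6 y' -127.0 2.1
top [ 536.8 -105.8   30.2] x' -1.2 y' -30.9 1.57
top [ 526.9 -194.8   39.2] x' 1.2 y' -120.5 1.57
```

View pics/v5.png

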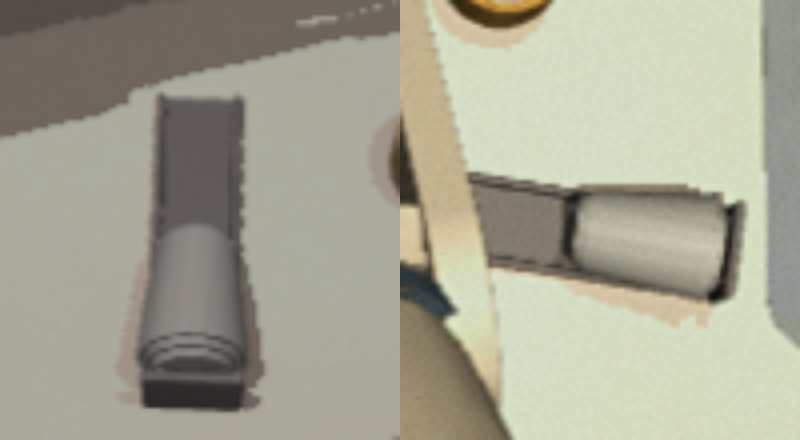

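Both views show three concentric rims at (190,355) in the crop, with the sleeve centred in the channel and touching the stop. I'll add one confirming push on the base with closed fingers.

```bash
python3 -c "
from go import *
x,y=rest(2,20);print(rel(x,y,28,1.433))"
```

```text
([-0.0004, 0.0005, -0.0012], [-0.1594, 0.0005, 0.1229])
```

Call:
move_arm --pt "0 0 0 -0.05 0 0 0.0" --pt "0 0 0 -0.1 0 0.02 0.0" --pt "0 0 0 -0.145 0 0.05 0.0" --pt "0 0 0 -0.159 0 0.09 0.0" --pt "0 0 0 -0.159 0 0.115 0.0" --pt "0 0 0 -0.159 0 0.123 0.0" --pt "0 0 0 -0.165 0 0.123 0.0" --pt "0 0 0 -0.175 0 0.123 0.0"

```text
clock: 17.95
eef_pos: [545.5, -70.4, 29.1]
tcp_rot: [3.14, 0.0, 1.433]
contact_force: [-0.5, -0.7, -0.1]
opening: 0.002
grasp_force: 0.0
```

Call:
move_arm --pt "0 0 0 -0.005 0 0 0.0" --pt "0 0 0 -0.01 0 0 0.0" --pt "0 0 0 -0.015 0 0 0.0" --pt "0 0 0 -0.02 0 0 0.0" --pt "0 0 0 -0.023 0 0 0.0" --pt "0 0 0 -0.023 0 0 0.0"

```text
clock: 18.7
eef_pos: [543.2, -88.9, 29.1]
tcp_rot: [3.14, -0.005, 1.43]
contact_force: [3.2, 30.1, 11.1]
opening: 0.002
grasp_force: 15.3
```

```bash
python3 -c "
from go import *
st();print(sensors.sense()['eef_pos'][:2]@[.1376,.9905])"
```

```text
18.7 [543.2 -88.9  29.1] [ 3.1397 -0.0053  1.4305] F [ 3.2 30.1 11.1] op 0.2 gf 15.3 q [-0.17  0.51  1.93  0.01  0.69 -0.03]
-13.351176623081145
```

Call:
move_arm --pt "0 0 0 0.02 0 0 0.0" --pt "0 0 0 0.05 0 0 0.0" --pt "0 0 0 0.09 0 -0.01 0.0" --pt "0 0 0 0.13 0 -0.04 0.0" --pt "0 0 0 0.17 0 -0.08 0.0" --pt "0 0 0 0.17 0 -0.1 0.0" --pt "0 0 0 0.17 0 -0.1 0.0"

```text
clock: 19.58
eef_pos: [565.9, 76.3, 129.3]
tcp_rot: [3.139, -0.0, 1.434]
contact_force: [-0.5, -0.2, -1.1]
opening: 0.002
grasp_force: 0.0
```

Run:
```python
from fit import *
from go import *
st()
A={}
n=np.array([.9905,-.1376]);t=np.array([.1376,.9905])
for k in("scene","top"):
    im,d=grab_frame(k);A[k]=cloud(k,d);W=A[k]
    X=W[...,:2]@n-547.5;Y=W[...,:2]@t
    g=(abs(X-.5)<5)&(Y>-150)&(Y<-15)&(W[...,2]>0)&(W[...,2]<90)
    L=np.stack([Y[g],W[...,2][g]],1);L=L[np.argsort(L[:,0])]
    if k=="scene":
        L=L[L[:,0]<-100]
    else: L=L[(L[:,0]>-50)|(L[:,0]<-110)]
    print(k,*[f"{a:.0f},{b:.0f}" for a,b in L])
    w=box(W,(490,-208,20),(575,-60,85));p,b,m,e=fitcup(w,37,(532,-152,37,-1.7))
    for q in(b,m):print(k,q.round(1),"x'",(q[:2]@n-547.5).round(1),"y'",(q[:2]@t).round(1))
```

```text
19.57 [565.9  76.3 129.3] [ 3.1388e+00 -5.0000e-04  1.4340e+00] F [-0.5 -0.2 -1.1] op 0.1 gf 0.0 q [ 0.13  0.39  1.84 -0.    0.91  0.27]
scene -148,1 -148,1 -145,1 -143,2 -142,0 -142,0 -138,3 -137,1 -136,28 -136,13 -136,49 -135,41 -135,11 -135,56 -135,27 -135,33 -135,26 -135,33 -135,18 -135,40 -135,54 -135,24 -135,2 -134,16 -134,32 -134,39 -134,9 -134,46 -134,53 -134,45 -134,46 -134,31 -134,8 -134,15 -134,38 -134,59 -134,51 -134,14 -133,56 -133,56 -132,54 -130,56 -130,54 -130,54 -130,55 -120,65 -120,64 -120,63 -119,67 -118,66 -118,60 -117,62 -117,63 -116,73 -115,65 -115,64 -115,64 -115,71 -115,70 -114,69 -113,60 -112,70 -112,70 -112,77 -111,13 -111,13 -111,69 -111,75 -111,68 -111,12 -110,10 -110,79 -110,71 -110,71 -109,78 -109,75 -109,75 -108,12 -108,11 -107,9 -107,78 -107,7 -107,77 -106,77 -106,14 -106,76 -106,14 -106,13 -105,9 -104,77 -104,14 -104,14 -103,14 -103,74 -102,73 -102,10 -102,78 -102,71 -101,77
scene [ 534.3 -112.1   32.8] x' -2.9 y' -37.5
scene [ 529.8 -201.6   41.8] x' 5.0 y' -126.7
top -135,51 -135,52 -132,54 -132,52 -131,56 -130,53 -129,54 -129,54 -128,54 -128,48 -127,41 -127,51 -127,38 -127,51 -127,39 -126,44 -121,63 -119,62 -119,65 -119,62 -115,64 -115,71 -115,69 -115,69 -111,73 -111,77 -49,61 -49,66 -49,62 -49,59 -47,59 -47,63 -47,59 -46,62 -44,59 -44,64 -43,64 -42,59 -41,61 -41,60 -39,59 -39,59 -38,61 -36,60 -36,56 -36,59 -35,60 -34,58 -33,61 -33,58 -33,58 -31,59 -31,56 -31,61 -31,55 -29,55 -28,56 -28,60 -27,59 -26,55 -26,3 -26,56 -26,55 -26,52 -25,1 -25,20 -25,8 -24,6 -24,53 -24,52 -23,53 -23,4 -23,54 -23,5 -22,46 -22,5 -22,6 -21,1 -20,1 -20,2 -19,6 -18,2 -17,1 -17,8 -16,5 -15,1
top [ 537.3 -105.8   30.3] x' -0.8 y' -30.9
top [ 527.3 -194.8   39.3] x' 1.6 y' -120.4
```

The centre-line profile shows the rims about 4 mm apart (y' −120, −116, −112). The small cup's tilted rim touches the stop face, which lies at y' −127. Everything is home, so I'll hand in.

```bash
python3 -c "
from rig import order
print(order.sign_off())"
```

```text
the job is handed in; nothing more can be done
None
```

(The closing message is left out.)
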